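Nudge the white disc into its seat and turn the keeper over it

ROBOT

A 6-joint arm with a two-finger parallel gripper is mounted at the origin on the work surface; the furniture and walls round the work are solid. World frame = base frame: x ahead of the robot, y to its left, z up, the work surface at z = 0. Lengths are in m, angles in rad, forces in N, time in s.
With the tool pointing down it reaches from about 0.225 to 0.875 m from the base axis. Payload 3.4 kg.
Tool frame: the origin (TCP) lies on the centre line of the jaws, within the pads' length; the fingertips stand 25 mm ahead of it and the grasp point (between the pads) lies 6 mm ahead of it; z points along the fingers, y is the line along which they close (so a half turn about z gives the same grasp; the last joint's range is limited). The gripper opens to 85 mm and grips with 20 to 120 N. Pads are 22 mm wide; open, the fingers measure 114 mm over their backs; the gripper's body (76 mm by 85 mm) begins 54 mm behind the grasp point. The pads swing forward as they close: fully open they stand 13 mm farther back than shut.
Start: joints at [1.062, 0.276, 1.505, -0, 1.361, -0.121], TCP at [0.217, 0.532, 0.256] pointing down, gripper open.
Joint ranges: [-2.89, 2.89], [-0.75, 2.08], [0.22, 2.7], [-1.18, 4.32], [0.11, 2.71], [-2.7, 2.7]. Speed limits (rad/s): [2.57, 2.57, 3.14, 3.14, 3.14, 3.14].

INTERFACE

Orientations are given as a 3x3 rotation matrix whose columns are the frame's x, y, z axes.
In Python, from workcell import env, get_image, ticket gives the robot as it stands.
- The arm moves only by the tool play_rows, never from a script. Its argument "series" is a list of rows, each a list of 5 numbers: the finger opening in cm, from 0 to 8.54, then the shift along the tool's x, y, z in cm, then the turn about the tool's z in degrees. In form: [[grip, tx, ty, tz, spin], ...]. A call has 1 to 5 rows; each row shifts and turns the commanded pose from where the row before left it, along the tool's axes as they then stand; what a row does not reach is not made up. A row lasts 1/8 s, in which the tool goes at most 62.5 mm and 10.7 degrees, less where a joint would pass 70% of its speed; a pose out of reach is approached as far as the arm can. A call with a gripper value outside its range is refused whole. The fingers move at their own pace and stop on an object; "squeeze" is the grip in N (left out, the last holds). Time passes only in rows, so rows that do not move let the fingers close. It gives the time, the measured TCP pose, the force, the opening and the grip force at its end, in the units of the state.
- env.get_state(): the state, without advancing time (a new reading comes with each control period).
- get_image(name): name is "scene" or "top" or "wrist"; returns a dict with "img" (400x640x3 uint8, red, green, blue), "depth" (400x640 float32, m along the optical axis (not along the pixel's ray), 0 where there is no reading), "fx", "fy", "cx", "cy" (pixels), "xyz" and "orientation" of the camera in the world. Camera axes: x right, y down, z forward; pixel columns grow to the right and rows downward; lengths in m; the calibration is good to about 2 mm. A picture is of the moment at which its call begins.
- ticket.job_done(): hands the job in; it is judged then, once.
The state is a dict: "clock": time; "joints": joint angles; "dq": joint speeds; "joint_efforts": joint torques, N m; "tool_pos": TCP position; "ee_rot": TCP orientation; "wrist_force": force on the tool from outside, world axes, zero at the start; "wrist_torque": the same for the moment, N m; "width": opening from 0.0 (shut) to 1.0 (fully open); "grip_force": force on a finger pad.
Only numpy, scipy, OpenCV 4.12 (cv2) and the standard library are available. Lean on these libraries where they do the work, as an engineer would, in place of code of your own. Each camera call takes 0.05 s, during which the arm holds its last target. There are 200 camera calls.

TASK

Gently push the loose white disc across the top of the die plate with a fingertip until it drops into the round recess and lies flush, then push the keeper's knob round until the keeper bar lies across the disc and stops. Do not lift the disc, clamp it in the gripper or push it off the plate, and leave the other small parts beside the plate where they are.

Things in the scene. Friction and masses are not known exactly. Their poses are not given: they have to be found in the camera images.
- die_plate: dark steel plate, 124 (x) x 182 (y) x 20 mm, fixed on the table. Origin: centre of its underside; x and y along its edges, z up. Its flat top lies 20 mm above the origin. It has one round recess, 60 mm in diameter and 8 mm deep (blind), centred at x = 0, y = +30 mm; a keeper (turn-button) is pivoted at x = 0, y = +76 mm. The disc starts lying on its bare part, at x about 0 to +30, y about -60 to -40 mm
- seat (a point): centre of the recess, on its floor (12 mm above the table, 8 mm below the top of the plate)
- disc: loose white plastic disc, 54 mm in diameter, 8 mm thick, rounded edges, about 50 g, lying flat on the plate. Origin: centre of its underside. It fits the recess with 3 mm to spare all round; seated, its underside is on the recess floor and its top level with the plate. Until its centre is within about 3 mm of the recess centre it can hang tilted with its trailing edge on the rim
- keeper (a joint): angle of the keeper in rad about its vertical pivot. 0 = closed: the bar points along the plate's -y, across the recess, and meets its stop. It grows as the bar swings open towards the plate's +x (counter-clockwise seen from above), to 2.2 at most; it starts open at about 1.45 to 1.95. It turns stiffly, needing about 1 N at the knob, and stays where it is left
- keeper_knob (a point): middle of the keeper's upright black knob, 14 mm in diameter and 24 mm tall, at the free end of the bar, 40 mm from the pivot. The knob's top is 53 mm and its foot 29 mm above the table; this point is 40 mm above the table. With the keeper closed the knob stands above y = +36 mm of the plate, nearly over the middle of the recess
- keeper_hinge (a point): the keeper's pivot axis (vertical), at the underside of the bar, 22 mm above the table. The bar is 13 mm wide and 6 mm thick and passes 2.5 mm above the plate, so it clears the disc only when the disc is seated; a low bolt head stands on it over the pivot, up to 34 mm above the table; a thin stop pin stands beside it
- ferrule: bystander: white flanged ring, 50 mm in diameter, 30 mm tall, beside the plate; origin at the centre of its underside
- nozzle: bystander: white nozzle standing on its flange, 32 mm in diameter, 67 mm tall, beside the plate; origin at the centre of its underside
- seal_ring: bystander: white seal ring, 43 mm in diameter, 8 mm thick, lying on the table beside the plate; origin at the centre of its underside

How it is judged:
On the way, in this order (a step that is already met when the one before it is completed fails the run):
1. the disc lies flush in the recess (horizontal distance between disc and seat below 0.005 m and z of disc in the frame of die_plate below 0.0142 m and angle between disc's own z axis and vertical below 0.06 rad), for 0.2 s.
2. the keeper has been turned across the seated disc (all of step 1 and value of joint keeper below 0.15 rad), for 0.2 s.
At the end, for the whole second after the job is handed in: the disc lies at rest in the recess (within 5 mm of its centre, underside within 2.2 mm of the floor, level within 0.06 rad) and the keeper is within 0.15 rad of its closed stop, across the disc (all of step 2 and linear speed of disc below 0.01 m/s); the robot touches nothing.
It fails at once if the disc is lifted more than 10 mm off the top of the plate (z of disc in the frame of die_plate above 0.03 m).
It fails at once if the disc is pushed off the plate (z of disc in the frame of die_plate below 0.006 m).
It fails at once if the disc is clamped or pressed hard (over 35 N) (contact force between the fingers and disc above 35 N).
It fails at once if the ferrule, nozzle or seal ring is moved by more than 20 mm or tipped (distance of any of ferrule, nozzle, seal_ring from where it was at the start of the episode above 0.02 m or angle between any of ferrule, nozzle, seal_ring's own z axis and vertical above 0.4 rad).
It also fails if it takes over 64 s, if anything falls off the work surface, if the arm or the gripper's body presses on something with over 40 N, if the wrist force passes 120 N, or if a joint passes its speed limit or range.

## Working session

There is one attempt and no reset: what is moved stays moved. The work goes in short steps, Python scripts to look and compute and a tool call to move; the robot and the scene stay as the last step left them, time stands still between calls to the robot, and variables do not carry over. Pictures are saved under pics/ and viewed, at most 10 in all, crops included, and the job is handed in when it is done.

Besides the shell and the picture viewer there is one more tool, called after ">>>" as name(argument=value, ...) on one line, values as JSON. play_rows: Moves the arm, as the interface text tells. Its arguments: {"type":"object","properties":{"series":{"type":"array","items":{"type":"array","items":{"type":"number"}}},"squeeze":{"type":"number"}},"required":["series"]}

```bash
mkdir -p pics; cat > h.py <<'E'
import numpy as np, cv2
from workcell import env, get_image, ticket
def cloud(im):
    d=im["depth"]; v,u=np.mgrid[:400,:640]
    p=np.stack([(u-im["cx"])/im["fx"]*d,(v-im["cy"])/im["fy"]*d,d],-1)
    P=p@np.array(im["orientation"]).T+np.array(im["xyz"]); P[d==0]=np.nan
    return P
def save(im,n): cv2.imwrite("pics/"+n,im["img"][:,:,::-1])
E
python3 - <<'E'
from h import *
im=get_image("top"); save(im,"t0.png"); np.savez("t0.npz",P=cloud(im),img=im["img"])
print(im["xyz"],im["orientation"],im["fx"]); s=env.get_state(); print(s["clock"],s["tool_pos"],s["ee_rot"],s["width"],s["wrist_force"])
E
```

```text
[0.3428294  0.14267241 0.91763414] [[ 0.0150857  -0.99601727  0.08787504]
 [-0.99987135 -0.01550612 -0.00410354]
 [ 0.0054498  -0.08780183 -0.99612305]] 467.4070266545595
0.05 [0.21719192 0.53190484 0.25545699] [[-9.25748623e-01  3.78138461e-01 -8.89169742e-04]
 [ 3.78139430e-01  9.25747371e-01 -1.54168449e-03]
 [ 2.40176352e-04 -1.76344243e-03 -9.99998416e-01]] 0.9970247749271055 [-0.11685812  0.0962115   0.59876365]
```

View pics/t0.png

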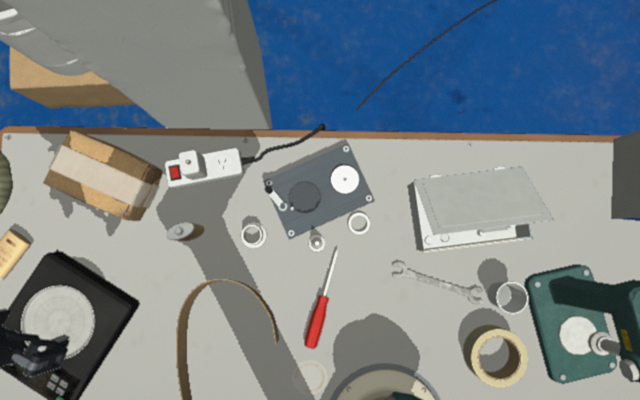

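The top view shows the plate around (318,190), the disc at (345,179), the recess at (304,196), and the keeper with its pivot near (268,187) and knob near (285,205). The ferrule (253,235), nozzle (317,243) and seal ring (358,223) stand on the robot side of the plate.

```bash
python3 - <<'E'
from h import *
z=np.load("t0.npz");P=z["P"];img=z["img"]
g=img.min(2); sub=np.s_[130:250,240:390]
Q=P[sub];G=g[sub];Z=Q[...,2]
# disc: white & z~28mm
m=((G>170)&(Z>.022)&(Z<.036)).astype(np.uint8)
n,l,s,c=cv2.connectedComponentsWithStats(m)
for i in range(1,n):
    if s[i,4]>40: print("white",s[i,4],c[i]+[240,130],np.nanmean(Q[l==i],0))
m=((img[sub].max(2)<110)&(Z>.014)&(Z<.027)).astype(np.uint8)
n,l,s,c=cv2.connectedComponentsWithStats(m); i=1+s[1:,4].argmax()
r=cv2.minAreaRect(Q[l==i][:,:2].astype(np.float32)*1000); print(r,cv2.boxPoints(r).tolist())
m=((img[sub].max(2)<90)&(Z>.005)&(Z<.0155)).astype(np.uint8)
n,l,s,c=cv2.connectedComponentsWithStats(m)
for i in range(1,n):
    if s[i,4]>60: print("rec",s[i,4],c[i]+[240,130],np.nanmean(Q[l==i],0), Q[l==i].min(0),Q[l==i].max(0))
m=(Z>.036)&(Z<.06)
n,l,s,c=cv2.connectedComponentsWithStats(m.astype(np.uint8))
for i in range(1,n):
    if s[i,4]>5: print("hi",s[i,4],c[i]+[240,130],np.nanmean(Q[l==i],0))
cv2.imwrite("pics/t0c.png",cv2.resize(img[130:260,235:395,::-1],None,fx=4.5,fy=4.5,interpolation=cv2.INTER_CUBIC))
E
```

```text
white 594 [344.3030303  178.84343434] [0.46639225 0.08473188 0.02781825]
white 121 [277.02479339 200.09090909] [0.42333108 0.21285916 0.02874861]
white 91 [251.26373626 234.41758242] [0.35721872 0.26013385 0.02932999]
((455.34930419921875, 127.21156311035156), (72.55026245117188, 160.73678588867188), 31.071853637695312) [[382.7997741699219, 177.32672119140625], [465.7580261230469, 39.652313232421875], [527.8988037109375, 77.09640502929688], [444.9405822753906, 214.77081298828125]]
rec 186 [289.24731183 143.33870968] [0.53798662 0.19276391 0.00867681] [0.504763   0.13450865 0.00502666] [0.56614873 0.25492798 0.01459984]
rec 62 [308.40322581 207.72580645] [0.41089566 0.15290793 0.01203714] [0.40426564 0.13253869 0.00818251] [0.42824143 0.17891074 0.01513142]
hi 51 [267.94117647 188.70588235] [0.44231828 0.22846909 0.0512982 ]
```

View pics/t0c.png

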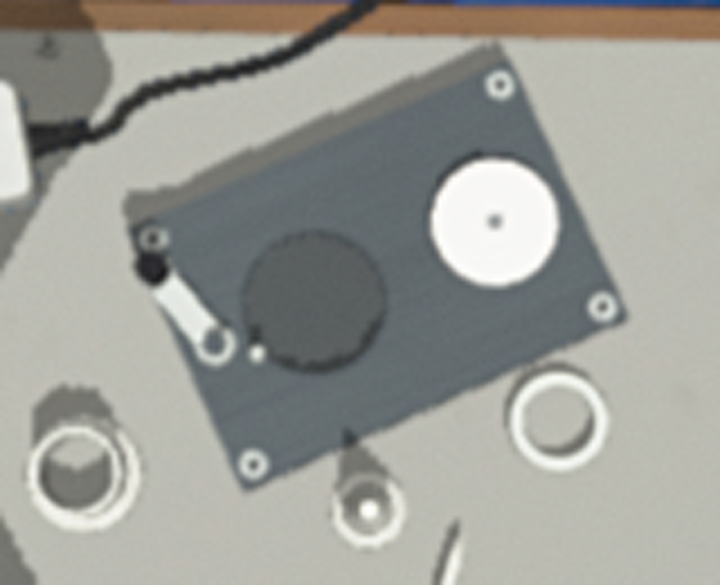

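The crop shows the plate corners at about (498,50), (628,318), (245,490) and (130,225). The recess centre is at (315,302), the disc at (494,221), the knob top at (152,266), the pivot at (215,342) and the stop pin at (257,352).

```bash
cat >> h.py <<'E'
def ray(im,u,v,z):
    d=np.array(im["orientation"])@np.array([(u-im["cx"])/im["fx"],(v-im["cy"])/im["fy"],1]); o=np.array(im["xyz"])
    return o+d*(z-o[2])/d[2]
def shift(target,s):  # tool-axis shift in cm to world target
    return np.array(s["ee_rot"]).T@(np.array(target)-s["tool_pos"])*100
E
python3 - <<'E'
from h import *
im=get_image("top")
q={}
for n,u,v,z in [("c1",500,47,.02),("c2",628,318,.02),("c3",245,490,.02),("c4",130,225,.02),("rec",315,302,.02),("disc",494,221,.028),("pivot",215,342,.034),("knob",152,266,.053),("s1",500,85,.02),("s2",602,306,.02),("s3",253,464,.02),("s4",152,238,.02)]:
    q[n]=ray(im,(u+.5)/4.5-.5+235,(v+.5)/4.5-.5+130,z)[:2]; print(n,q[n].round(4))
y=(q["s3"]+q["s4"]-q["s1"]-q["s2"]); y/=np.hypot(*y)
x=np.array([y[1],-y[0]]); C=np.mean([q["s"+str(i)] for i in (1,2,3,4)],0)
print("C",C,"yaw",np.degrees(np.arctan2(x[1],x[0])),"x",x,"y",y)
for n in q: print(n,((q[n]-C)@x).round(4),((q[n]-C)@y).round(4))
s=env.get_state(); R=np.array(s["ee_rot"]); print("tool yaw x",np.degrees(np.arctan2(R[1,0],R[0,0])))
E
```

```text
c1 [0.5438 0.0822]
c2 [0.4267 0.0262]
c3 [0.3507 0.1889]
c4 [0.4635 0.2406]
rec [0.4315 0.1605]
disc [0.4666 0.0846]
pivot [0.4125 0.202 ]
knob [0.4421 0.2275]
s1 [0.5271 0.082 ]
s2 [0.4317 0.0374]
s3 [0.3617 0.1857]
s4 [0.458 0.231]
C [0.44463113 0.13402212] yaw 25.060962209395594 x [0.90585761 0.42358233] y [-0.42358233  0.90585761]
c1 0.0679 -0.089
c2 -0.062 -0.0901
c3 -0.0619 0.0895
c4 0.0622 0.0885
rec -0.0007 0.0296
disc -0.0011 -0.0541
pivot -0.0003 0.0752
knob 0.0373 0.0857
s1 0.0527 -0.082
s2 -0.0527 -0.0821
s3 -0.0532 0.0819
s4 0.0532 0.0822
tool yaw x 157.77896092060433
```

```bash
cat >> h.py <<'E'
C=np.array([.4446,.1340]); X=np.array([.9059,.4236]); Y=np.array([-.4236,.9059])
def W(a,b,z): return np.r_[C+X*a+Y*b,z]
def pl(p): d=np.array(p)[:2]-C; return (np.array([d@X,d@Y])*1000).round(1)
E
python3 - <<'E'
from h import *
s=env.get_state(); t=W(-.001,-.0945,.12); print(t, shift(t,s)); print(pl(s["tool_pos"]))
# in tool frame after spin to x along plate y
print((t-s["tool_pos"])@np.c_[np.r_[Y,0],np.r_[X,0],[0,0,-1]]*100)
E
```

```text
[0.4837243  0.04796885 0.12      ] [-42.97597346 -34.69901188  13.60014993]
[-37.4 456.8]
[-55.12966062   3.64258905  13.55182532]
```

>>> play_rows(series=[[3, 0, 0, 0, 10.7], [3, 0, 0, 0, 10.7], [3, 0, 0, 0, 10.7], [3, 0, 0, 0, 10.7]])

```text
clock: 0.6
tool_pos: [0.2173, 0.532, 0.2558]
ee_rot: [[-0.417, 0.909, -0.001], [0.909, 0.417, -0.001], [-0.001, -0.001, -1.0]]
wrist_force: [-0.9, 1.0, 0.1]
width: 0.353
grip_force: 0.0
```

>>> play_rows(series=[[3, -5.5, 0.36, 0, 0], [3, -5.5, 0.36, 0, 0], [3, -5.5, 0.36, 0, 0], [3, -5.5, 0.36, 0, 0], [3, -5.5, 0.36, 0, 0]])

```text
clock: 1.23
tool_pos: [0.3503, 0.289, 0.2561]
ee_rot: [[-0.423, 0.906, -0.0], [0.906, 0.423, -0.0], [-0.0, -0.0, -1.0]]
wrist_force: [1.3, 0.3, 0.2]
width: 0.355
grip_force: 0.0
```

>>> play_rows(series=[[3, -5.5, 0.36, 0, 0], [3, -5.5, 0.36, 0, 0], [3, -5.5, 0.36, 0, 0], [3, -5.5, 0.36, 0, 0], [3, -5.5, 0.36, 0, 0]])

```text
clock: 1.85
tool_pos: [0.4828, 0.0473, 0.2561]
ee_rot: [[-0.422, 0.907, -0.0], [0.907, 0.422, 0.0], [0.0, -0.0, -1.0]]
wrist_force: [0.5, 0.2, 1.3]
width: 0.353
grip_force: 0.0
```

```bash
python3 - <<'E'
from h import *
s=env.get_state(); print(s["tool_pos"],s["joints"],pl(s["tool_pos"]),shift(W(-.001,-.0945,.06),s))
E
```

```text
[0.482774   0.04727774 0.25608422] [-4.62024671e-02  1.40090746e-01  1.68590811e+00  3.79581563e-04
  1.31578726e+00 -4.81958371e-01] [ -2.2 -94.7] [1.44120095e-02 1.15342607e-01 1.96084296e+01]
```

>>> play_rows(series=[[3, 0, 0.12, 5, 0], [3, 0, 0, 5, 0], [3, 0, 0, 5, 0], [3, 0, 0, 3, 0], [3, 0, 0, 0, 0]])

```text
clock: 2.48
tool_pos: [0.4813, 0.0495, 0.0741]
ee_rot: [[-0.422, 0.907, -0.006], [0.907, 0.422, 0.0], [0.003, -0.006, -1.0]]
wrist_force: [0.2, 0.6, 0.4]
width: 0.352
grip_force: 0.0
```

```bash
python3 - <<'E'
from h import *
s=env.get_state(); print(s["tool_pos"],pl(s["tool_pos"]))
im=get_image("wrist"); save(im,"w1.png")
P=cloud(im); np.savez("w1.npz",P=P,img=im["img"])
E
```

```text
[0.48125895 0.04952813 0.07414109] [ -2.6 -92.1]
```

View pics/w1.png

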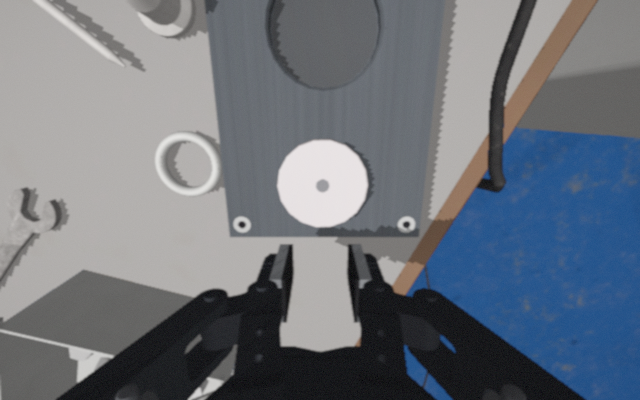

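The wrist view shows the disc centred at (322,183), midway between the two fingers (x 288 and 355). The recess is straight ahead at (324,30). Next I lower to touch height.

>>> play_rows(series=[[3, -0.3, 0.1, 1, 0], [3, 0, 0, 1, 0], [3, 0, 0, 0, 0], [3, 0, 0, 0, 0]])

```text
clock: 3.02
tool_pos: [0.4857, 0.0472, 0.0565]
ee_rot: [[-0.422, 0.906, 0.0], [0.906, 0.422, 0.0], [-0.0, 0.0, -1.0]]
wrist_force: [-0.1, -0.0, 0.2]
width: 0.35
grip_force: 0.0
```

>>> play_rows(series=[[3, 0, 0, 0.2, 0], [3, 0, 0, 0.2, 0], [3, 0, 0, 0, 0], [3, 0, 0, 0, 0]])

```text
clock: 3.52
tool_pos: [0.4856, 0.0472, 0.0523]
ee_rot: [[-0.422, 0.906, -0.0], [0.906, 0.422, 0.0], [0.0, 0.0, -1.0]]
wrist_force: [1.3, 0.3, 0.1]
width: 0.354
grip_force: 0.0
```

```bash
python3 - <<'E'
from h import *
s=env.get_state(); print(s["tool_pos"],pl(s["tool_pos"]),s["wrist_force"])
E
```

```text
[0.48562925 0.04721721 0.05228059] [  0.4 -96. ] [1.33751858 0.26558088 0.12777311]
```

>>> play_rows(series=[[3, 0.1, -0.2, 0.1, 0], [3, 0, 0, 0.1, 0], [3, 0, 0, 0.1, 0], [3, 0, 0, 0, 0], [3, 0, 0, 0, 0]])

```text
clock: 4.15
tool_pos: [0.4835, 0.0473, 0.0493]
ee_rot: [[-0.422, 0.906, 0.0], [0.906, 0.422, 0.0], [0.0, 0.0, -1.0]]
wrist_force: [0.9, -0.1, -0.7]
width: 0.35
grip_force: 0.0
```

>>> play_rows(series=[[3, 0, 0, 0.1, 0], [3, 0, 0, 0.1, 0], [3, 0, 0, 0, 0], [3, 0, 0, 0, 0]])

```text
clock: 4.65
tool_pos: [0.4834, 0.0473, 0.0473]
ee_rot: [[-0.422, 0.906, 0.0], [0.906, 0.422, 0.0], [0.0, 0.0, -1.0]]
wrist_force: [-0.0, 0.0, 0.6]
width: 0.357
grip_force: 0.0
```

>>> play_rows(series=[[3, 0, 0, 0.1, 0], [3, 0, 0, 0.1, 0], [3, 0, 0, 0, 0], [3, 0, 0, 0, 0]])

```text
clock: 5.15
tool_pos: [0.4834, 0.0473, 0.0453]
ee_rot: [[-0.422, 0.906, 0.0], [0.906, 0.422, 0.0], [0.0, 0.0, -1.0]]
wrist_force: [-0.2, 0.0, -0.2]
width: 0.353
grip_force: 0.0
```

>>> play_rows(series=[[3, 0, 0, 0.1, 0], [3, 0, 0, 0, 0], [3, 0, 0, 0, 0]])

```text
clock: 5.52
tool_pos: [0.4835, 0.0473, 0.0445]
ee_rot: [[-0.422, 0.906, 0.0], [0.906, 0.422, 0.0], [-0.0, 0.0, -1.0]]
wrist_force: [-1.1, 0.6, 4.0]
width: 0.347
grip_force: 2.0
```

Touch found: the tips rest on the plate top at TCP z ≈ 0.0445. I raise 2.5 mm and push.

>>> play_rows(series=[[3, 0, 0, -0.25, 0], [3, 0.4, 0, 0, 0], [3, 0.4, 0, 0, 0], [3, 0.5, 0, 0, 0], [3, 0.5, 0, 0, 0]])

```text
clock: 6.15
tool_pos: [0.4755, 0.064, 0.0467]
ee_rot: [[-0.422, 0.906, -0.0], [0.906, 0.422, 0.0], [0.0, -0.0, -1.0]]
wrist_force: [-0.7, -0.4, 0.2]
width: 0.351
grip_force: 0.1
```

>>> play_rows(series=[[3, 0.5, 0, 0, 0], [3, 0.5, 0, 0, 0], [3, 0.5, 0, 0, 0], [3, 0.5, 0, 0, 0], [3, 0.5, 0, 0, 0]])

```text
clock: 6.78
tool_pos: [0.4651, 0.0865, 0.0468]
ee_rot: [[-0.422, 0.906, 0.0], [0.906, 0.422, 0.0], [0.0, 0.0, -1.0]]
wrist_force: [0.1, 0.4, -0.7]
width: 0.355
grip_force: 0.1
```

>>> play_rows(series=[[3, 0.5, 0, 0, 0], [3, 0.5, 0, 0, 0], [3, 0.5, 0, 0, 0], [3, 0.5, 0, 0, 0], [3, 0, 0, 0, 0]])

```text
clock: 7.4
tool_pos: [0.4565, 0.1047, 0.0468]
ee_rot: [[-0.423, 0.906, -0.0], [0.906, 0.423, 0.0], [0.0, -0.0, -1.0]]
wrist_force: [0.1, -0.0, 0.1]
width: 0.35
grip_force: 0.0
```

```bash
python3 - <<'E'
from h import *
s=env.get_state(); print(s["tool_pos"],pl(s["tool_pos"]),s["wrist_force"])
im=get_image("wrist"); save(im,"w2.png")
E
```

```text
[0.45654097 0.10471838 0.0468019 ] [ -1.6 -31.6] [ 0.10605279 -0.02910127  0.10108247]
```

View pics/w2.png

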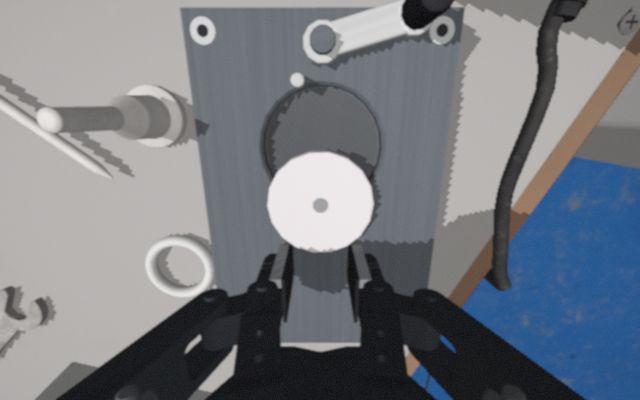

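The disc is at (320,202), cradled by both fingers, with the recess at (322,142) dead ahead. I keep pushing about 28 mm, slowing towards the end.

>>> play_rows(series=[[3, 0.4, 0, 0, 0], [3, 0.4, 0, 0, 0], [3, 0.4, 0, 0, 0], [3, 0.4, 0, 0, 0], [3, 0.3, 0, 0, 0]])

```text
clock: 8.07
tool_pos: [0.4486, 0.1219, 0.0468]
ee_rot: [[-0.422, 0.906, 0.0], [0.906, 0.422, 0.0], [0.0, 0.0, -1.0]]
wrist_force: [-0.6, 0.1, -0.6]
width: 0.35
grip_force: 0.1
```

>>> play_rows(series=[[3, 0.2, 0, 0, 0], [3, 0.2, 0, 0, 0], [3, 0.2, 0, 0, 0], [3, 0.1, 0, 0, 0], [3, 0, 0, 0, 0]])

```text
clock: 8.7
tool_pos: [0.4458, 0.128, 0.0468]
ee_rot: [[-0.422, 0.906, -0.0], [0.906, 0.422, 0.0], [0.0, 0.0, -1.0]]
wrist_force: [0.1, 0.0, -0.1]
width: 0.35
grip_force: 0.0
```

```bash
python3 - <<'E'
from h import *
s=env.get_state(); print(s["tool_pos"],pl(s["tool_pos"]),s["wrist_force"])
im=get_image("wrist"); save(im,"w3.png")
P=cloud(im); g=im["img"].min(2)>150
for r in range(80,250,10): print(r,P[r,322].round(4),im["img"][r,322])
E
```

```text
[0.44576676 0.12801206 0.04679085] [-1.5 -5.9] [ 0.0849606   0.02363535 -0.11020546]
80 [0.4082 0.2118 0.02  ] [109 113 120]
90 [0.4102 0.2075 0.028 ] [208 208 207]
100 [0.412  0.2035 0.0331] [113 120 125]
110 [0.4137 0.1998 0.0325] [109 112 119]
120 [0.4156 0.1959 0.0282] [210 210 210]
130 [0.4178 0.1914 0.0202] [109 113 119]
140 [0.4202 0.1863 0.0114] [71 72 76]
150 [0.4224 0.1818 0.0127] [94 94 97]
160 [0.4241 0.178  0.0196] [235 231 232]
170 [0.4261 0.1736 0.0208] [235 230 232]
180 [0.4283 0.169  0.0211] [235 230 230]
190 [0.4304 0.1645 0.0225] [235 229 230]
200 [0.4326 0.1598 0.023 ] [158 159 162]
210 [0.4347 0.1552 0.0242] [164 164 167]
220 [0.4372 0.1501 0.0239] [234 229 229]
230 [0.4392 0.1456 0.0257] [234 228 229]
240 [0.4418 0.1401 0.0249] [233 228 229]
```

View pics/w3.png

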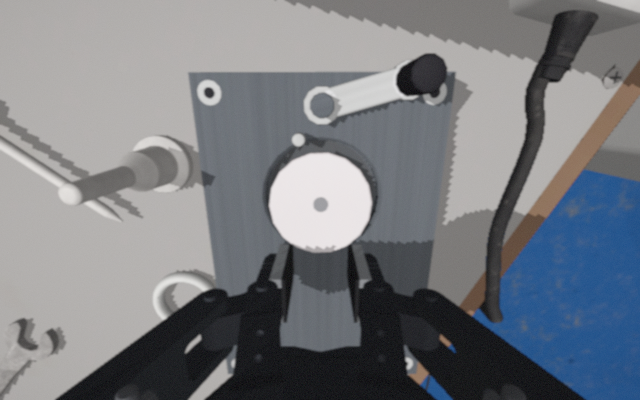

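The disc hangs tilted at (320,203): its leading edge is in the recess (z≈20 mm) and its trailing edge is still on the rim (z≈25 mm). I push on in small steps.

>>> play_rows(series=[[3, 0.15, 0, 0, 0], [3, 0.15, 0, 0, 0], [3, 0, 0, 0, 0]])

```text
clock: 9.12
tool_pos: [0.4445, 0.1308, 0.0468]
ee_rot: [[-0.422, 0.906, -0.0], [0.906, 0.422, 0.0], [0.0, 0.0, -1.0]]
wrist_force: [0.3, -0.3, -0.2]
width: 0.353
grip_force: 0.0
```

```bash
cat >> h.py <<'E'
def disc():
    s=env.get_state(); im=get_image("wrist"); P=cloud(im)
    m=((im["img"].min(2)>185)&(abs(P[...,2]-.023)<.009)).astype(np.uint8)
    n,l,st,c=cv2.connectedComponentsWithStats(m); i=1+st[1:,4].argmax(); p=P[l==i]
    k,*_=np.linalg.lstsq(np.c_[(p[:,:2]-C)@np.c_[X,Y],np.ones(len(p))],p[:,2],rcond=None)
    print("tcp",pl(s["tool_pos"]),"F",s["wrist_force"].round(1),"disc px",c[i],"mean",pl(p.mean(0)),"z",p[:,2].mean(),"slopes",k[:2].round(3))
    return im
E
python3 -c "
from h import *
disc()"
```

```text
tcp [-1.5 -2.9] F [ 0.3 -0.3 -0.2] disc px [320.07734479 203.10194103] mean [-0.9 28.4] z 0.019609011928787338 slopes [0.001 0.   ]
```

The disc is flush: z ≈ 19.6 mm, zero slope, centre about 2 mm from the seat. Next I raise, go over the knob and turn the tool so it straddles it.

>>> play_rows(series=[[3, -0.2, 0, -3, 0], [3, 0, 0, -4, 0], [3, 4.56, 2, 0, -10.5], [3, 0, 0, 0, -10.5], [3, 0, 0, 0, -10.5]])

```text
clock: 9.8
tool_pos: [0.4441, 0.1792, 0.117]
ee_rot: [[-0.838, 0.546, 0.0], [0.546, 0.838, 0.0], [-0.0, 0.0, -1.0]]
wrist_force: [0.2, 0.3, -0.2]
width: 0.354
grip_force: 0.0
```

>>> play_rows(series=[[3, 0, 0, 0, -10.5], [3, 0, 0, 0, -10.5], [3, 0, 0, 0, -10.5], [3, 0, 0, 0, -10.5], [3, 0, 0, 0, -10.5]])

```text
clock: 10.42
tool_pos: [0.4442, 0.1786, 0.1168]
ee_rot: [[-0.944, -0.331, -0.0], [-0.331, 0.944, 0.0], [0.0, 0.0, -1.0]]
wrist_force: [0.3, -0.5, -0.1]
width: 0.355
grip_force: 0.0
```

>>> play_rows(series=[[3, 0, 0, 0, -10.5], [3, 0, 0, 0, -10.5], [3, 0, 0, 0, 0], [3, 0, 0, 0, 0]])

```text
clock: 10.92
tool_pos: [0.4442, 0.1786, 0.1168]
ee_rot: [[-0.768, -0.641, -0.0], [-0.641, 0.768, 0.0], [-0.0, 0.0, -1.0]]
wrist_force: [0.5, -0.1, -0.5]
width: 0.352
grip_force: 0.0
```

```bash
python3 - <<'E'
from h import *
s=env.get_state(); print(s["tool_pos"],pl(s["tool_pos"]),s["ee_rot"].round(3),s["joints"].round(2))
im=get_image("top"); P=cloud(im); print("pos 4 ticks",shift(W(.0385,.0863,.0596),s))
r=-(X*np.sin(1.83)-Y*np.cos(1.83)); print("want tool x",r)
im=get_image("wrist"); save(im,"w4.png")
E
```

```text
[0.44424143 0.17860561 0.11678441] [18.6 40.6] [[-0.768 -0.641 -0.   ]
 [-0.641  0.768  0.   ]
 [-0.     0.    -1.   ]] [ 0.24  0.26  1.92  0.    0.97 -2.03]
pos 4 ticks [-3.09365462  3.91489739  5.71867118]
want tool x [-0.76706456 -0.64164144]
```

View pics/w4.png

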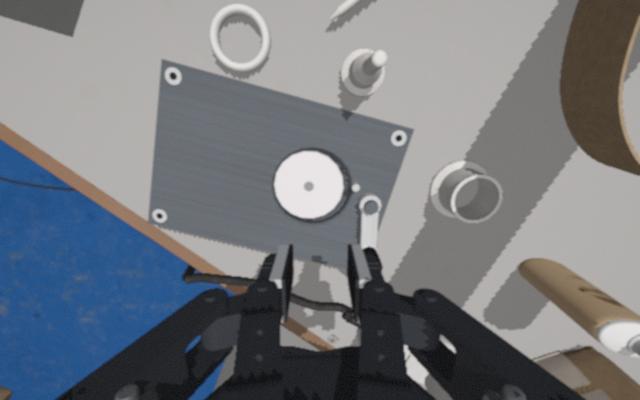

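The disc sits in the recess at (309,186). The bar (370,205→235) points straight at the hand, to the right of the finger gap, so the computed shift of −3.1, +3.9 agrees.

>>> play_rows(series=[[3, -1.5, 2, 0, 0], [3, -1.6, 1.9, 0, 0], [3, 0, 0, 0, 0], [3, 0, 0, 0, 0]])

```text
clock: 11.52
tool_pos: [0.4427, 0.228, 0.1167]
ee_rot: [[-0.766, -0.643, -0.0], [-0.643, 0.766, -0.001], [0.001, -0.0, -1.0]]
wrist_force: [0.2, 0.0, 0.0]
width: 0.351
grip_force: 0.0
```

```bash
python3 - <<'E'
from h import *
s=env.get_state(); print(s["tool_pos"],pl(s["tool_pos"]),shift(W(.0385,.0863,.0596),s))
im=get_image("wrist"); save(im,"w5.png")
E
```

```text
[0.44267648 0.22795193 0.11666954] [38.1 85.9] [-0.05768358  0.02660154  5.70690468]
```

View pics/w5.png

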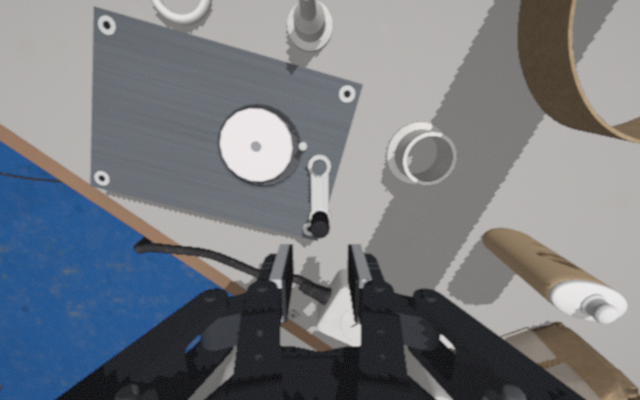

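The knob (319,225) lines up with the finger gap (centre 321). The power strip's end is close behind the hand at (340,310), so I check its height and distance before going down.

```bash
python3 - <<'E'
from h import *
P=np.load("t0.npz")["P"][140:192,160:262].reshape(-1,3)
k=W(.0385,.0863,0)
R=env.get_state()["ee_rot"]
q=(P-k)@R
for lo in (.02,.04,.06):
    m=(P[:,2]>lo)&~(np.hypot(q[:,0],q[:,1])<.03)&(abs(q[:,1])<.06)
    if m.sum(): print(lo,m.sum(),"closest tool x",np.nanmax(q[m][:,0][q[m][:,0]<0]),"zmax",np.nanmax(P[m][:,2]))
E
```

```text
0.02 941 closest tool x -0.05933005867141568 zmax 0.0993407585316417
0.04 29 closest tool x -0.12135655101143106 zmax 0.0993407585316417
0.06 20 closest tool x -0.12135655101143106 zmax 0.0993407585316417
```

Clear. I descend and narrow the gap around the knob without gripping it.

>>> play_rows(series=[[3, 0, 0, 2.5, 0], [3, 0, 0, 2, 0], [3, 0, 0, 1.2, 0], [2.4, 0, 0, 0, 0], [2.4, 0, 0, 0, 0]], squeeze=20)

```text
clock: 12.2
tool_pos: [0.4435, 0.2284, 0.0604]
ee_rot: [[-0.766, -0.642, 0.001], [-0.642, 0.766, 0.0], [-0.001, -0.0, -1.0]]
wrist_force: [-0.7, 0.4, 0.2]
width: 0.278
grip_force: 0.0
```

```bash
python3 - <<'E'
from h import *
s=env.get_state(); print(s["tool_pos"],pl(s["tool_pos"]),s["wrist_force"],s["width"],s["grip_force"])
E
```

```text
[0.44349953 0.22843169 0.06035197] [39. 86.] [-0.7455264   0.39632272  0.19789944] 0.27795860962082275 0.0
```

>>> play_rows(series=[[2.4, 0.06, -0.7, 0, 10], [2.4, 0.06, -0.7, 0, 10], [2.4, 0.06, -0.7, 0, 10], [2.4, 0.06, -0.7, 0, 10], [2.4, 0, 0, 0, 0]])

```text
clock: 12.82
tool_pos: [0.4531, 0.2025, 0.0606]
ee_rot: [[-1.0, -0.001, 0.002], [-0.001, 1.0, 0.001], [-0.002, 0.001, -1.0]]
wrist_force: [-0.3, -0.7, 0.9]
width: 0.284
grip_force: 0.0
```

```bash
cat >> h.py <<'E'
def kn():
    s=env.get_state(); p=pl(s["tool_pos"])-[0,76]; R=s["ee_rot"]
    print("tcp rel pivot",p,"r",np.hypot(*p),"theta",np.arctan2(p[0],-p[1]),"ori theta",np.arctan2(-R[:2,0]@X,R[:2,0]@Y),"F tool",(R.T@s["wrist_force"]).round(1),s["grip_force"],s["width"],s["clock"])
E
python3 -c "
from h import *
kn()"
```

```text
tcp rel pivot [ 36.7 -17.6] r 40.70196555450363 theta 1.1236307416290923 ori theta 1.1345370465905436 F tool [ 0.3 -0.7 -0.9] 0.0 0.28352499798471004 12.825
```

Tracking well. I carry on around the arc.

>>> play_rows(series=[[2.4, 0.06, -0.7, 0, 10], [2.4, 0.06, -0.7, 0, 10], [2.4, 0.06, -0.7, 0, 10], [2.4, 0.06, -0.7, 0, 10], [2.4, 0, 0, 0, 0]])

```text
clock: 13.45
tool_pos: [0.4433, 0.1767, 0.0603]
ee_rot: [[-0.768, 0.64, 0.001], [0.64, 0.768, 0.0], [-0.001, 0.001, -1.0]]
wrist_force: [0.1, -0.4, 0.0]
width: 0.283
grip_force: 0.0
```

>>> play_rows(series=[[2.4, 0.06, -0.6, 0, 8], [2.4, 0.06, -0.6, 0, 8], [2.4, 0.03, -0.3, 0, 4], [2.4, 0, 0, 0, 0]])

```text
clock: 13.95
tool_pos: [0.4315, 0.1677, 0.0601]
ee_rot: [[-0.504, 0.864, 0.001], [0.864, 0.504, 0.0], [-0.0, 0.001, -1.0]]
wrist_force: [0.1, -0.6, 0.2]
width: 0.289
grip_force: 0.3
```

```bash
python3 -c "
from h import *
kn(); save(get_image('wrist'),'w6.png')"
```

```text
tcp rel pivot [  2.4 -40. ] r 40.07193531637822 theta 0.05992815512120788 ori theta 0.09043089676530375 F tool [-0.6 -0.2 -0.2] 0.2690632548183203 0.28870490541497607 13.95
```

View pics/w6.png

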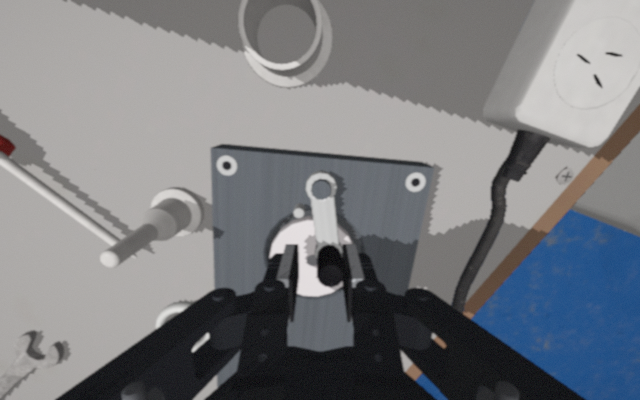

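The bar lies nearly across the disc: pivot (320,187), knob (328,262) against the right finger, about 5 mm short of the stop. I push on in small steps and watch the force.

>>> play_rows(series=[[2.4, 0, -0.25, 0, 3], [2.4, 0, -0.2, 0, 2], [2.4, 0, 0, 0, 0]])

```text
clock: 14.38
tool_pos: [0.4273, 0.1653, 0.0599]
ee_rot: [[-0.424, 0.906, 0.0], [0.906, 0.424, 0.0], [0.0, 0.0, -1.0]]
wrist_force: [0.3, 0.7, 0.9]
width: 0.281
grip_force: 0.3
```

>>> play_rows(series=[[2.4, 0, -0.15, 0, 0], [2.4, 0, 0, 0, 0]])

```text
clock: 14.62
tool_pos: [0.4258, 0.1646, 0.0598]
ee_rot: [[-0.423, 0.906, -0.0], [0.906, 0.423, -0.0], [0.0, -0.0, -1.0]]
wrist_force: [0.4, -0.4, 0.7]
width: 0.278
grip_force: 0.4
```

>>> play_rows(series=[[2.4, 0, -0.1, 0, 0], [2.4, 0, 0, 0, 0]])

```text
clock: 14.88
tool_pos: [0.4248, 0.1641, 0.0598]
ee_rot: [[-0.422, 0.906, -0.0], [0.906, 0.422, 0.0], [0.0, -0.0, -1.0]]
wrist_force: [0.4, -0.5, 0.1]
width: 0.281
grip_force: 0.4
```

```bash
python3 -c "
from h import *
kn()"
```

```text
tcp rel pivot [ -5.1 -40.3] r 40.62142291943993 theta -0.1258817109178234 ori theta -0.001279247646589991 F tool [-0.6  0.2 -0.1] 0.35430366173386574 0.28060669162187873 14.875
```

>>> play_rows(series=[[2.4, 0, -0.1, 0, 0], [2.4, 0, 0, 0, 0]])

```text
clock: 15.12
tool_pos: [0.4243, 0.1639, 0.0598]
ee_rot: [[-0.422, 0.906, 0.001], [0.906, 0.422, 0.0], [0.0, 0.001, -1.0]]
wrist_force: [1.4, -0.0, -0.5]
width: 0.282
grip_force: 0.9
```

>>> play_rows(series=[[2.4, 0, -0.1, 0, 0], [2.4, 0, 0, 0, 0]])

```text
clock: 15.38
tool_pos: [0.4242, 0.1638, 0.0599]
ee_rot: [[-0.422, 0.907, 0.002], [0.907, 0.422, 0.001], [-0.0, 0.002, -1.0]]
wrist_force: [5.1, 2.4, -3.1]
width: 0.284
grip_force: 2.4
```

At the stop: the force rises and motion stalls. I back off to the centre of the gap, raise and check.

>>> play_rows(series=[[2.4, 0, 0.4, 0, 0], [3.2, 0, 0.2, 0, 0], [3.2, 0, 0, 0, 0], [3.2, 0, 0, -3, 0], [3.2, 0, 0, -4, 0]])

```text
clock: 16.0
tool_pos: [0.4271, 0.1655, 0.1296]
ee_rot: [[-0.422, 0.906, -0.004], [0.906, 0.422, -0.001], [0.001, -0.004, -1.0]]
wrist_force: [1.2, -0.5, -0.2]
width: 0.373
grip_force: 0.0
```

>>> play_rows(series=[[3.2, -4, 0, -4, 0], [3.2, -4, 0, 0, 0], [3.2, 0, 0, 0, 0], [3.2, 0, 0, 0, 0]])

```text
clock: 16.5
tool_pos: [0.4612, 0.0936, 0.1693]
ee_rot: [[-0.422, 0.907, -0.002], [0.907, 0.422, 0.001], [0.001, -0.002, -1.0]]
wrist_force: [-0.6, 0.2, -1.3]
width: 0.369
grip_force: 0.0
```

```bash
python3 -c "
from h import *
kn(); im=disc(); save(im,'w7.png')"
```

```text
tcp rel pivot [  -2.1 -119.7] r 119.71841963540949 theta -0.017542060057402487 ori theta -0.0020955773582297197 F tool [ 0.4 -0.4  1.3] 0.0 0.36941374475499844 16.5
tcp [ -2.1 -43.7] F [-0.6  0.2 -1.3] disc px [317.2398524  115.66461665] mean [-4.  29.6] z 0.02168785159563465 slopes [0.064 0.153]
```

View pics/w7.png

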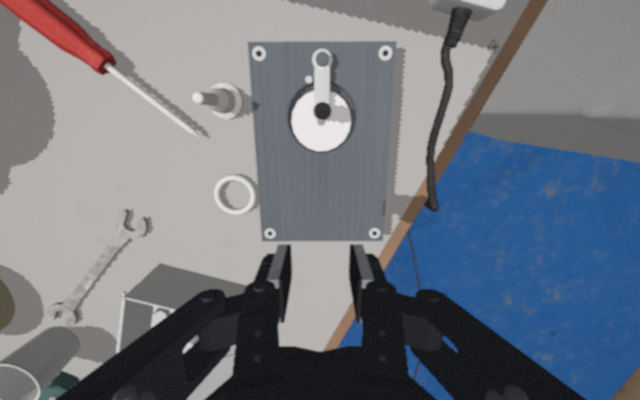

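The bar runs straight from the pivot (322,58) to the knob (322,110), across the flush disc at (321,118). The slope reading above includes the white bar, so I disregard it. Nothing touches the robot, so I hand in.

```bash
python3 -c "
from h import *
print(ticket.job_done())"
```

```text
the job is handed in; nothing more can be done
None
```

The disc lies flush in the recess with the keeper bar closed across it against its stop, and the job is handed in; the hand-in returned no verdict.

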